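# Empty the saw's catch tray into the tote

## Robot

A 7-joint arm with a two-finger parallel gripper is mounted at the origin on a cart in front of the work surface, level with it; the furniture and walls round the work are solid. World frame = base frame: x ahead of the robot, y to its left, z up, the work surface at z = 0. Lengths are in m, angles in rad, forces in N, time in s.
With the tool pointing down it reaches from about 0.4 to 0.875 m from the base axis. Payload 19.3 kg.
Tool frame: the origin (TCP) lies on the centre line of the jaws, within the pads' length; the fingertips stand 14 mm ahead of it and the grasp point (between the pads) lies 5 mm behind it; y points along the fingers, x is the direction in which the jaws open and shut, and the axes are right-handed (so a half turn about y gives the same grasp; the last joint's range is limited). The gripper opens to 85 mm and grips with 20 to 120 N. Pads are 22 mm wide; open, the fingers measure 114 mm over their backs; the gripper's body (76 mm by 85 mm) begins 54 mm behind the grasp point. The pads swing forward as they close: fully open they stand 13 mm farther back than shut.
Start: joints at [1.14, 0.521, -0.036, 1.599, 0.021, 1.021, -0.113], TCP at [0.221, -0.585, 0.217] pointing down, gripper open.
Joint ranges: [-2.91, 2.91], [-0.3, 2.13], [-1.5, 1.42], [0.17, 2.43], [-1.26, 4.41], [0.16, 1.93], [-2.52, 2.52]. Speed limits (rad/s): [1.89, 1.89, 2.39, 2.39, 3.01, 3.01, 3.01].

## Interface

Orientations are given as [roll, pitch, yaw] about the fixed x, y, z axes, in that order (R = Rz(yaw) Ry(pitch) Rx(roll)).
In Python, from workcell import monitor, grab_frame, workorder gives the robot as it stands.
- The arm moves only by the tool drive_tool, never from a script. Its argument "steps" is one flat list of numbers, 5 for each row, row after row: the finger opening in mm, from 0 to 85.4, then the shift along the world's x, y, z in mm, then the turn about the world's z in degrees. In form: [fingers, tx, ty, tz, twist, fingers, tx, ty, tz, twist, ...]. A call has exactly 5 rows; each row shifts and turns the commanded pose from where the row before left it; what a row does not reach is not made up. A row lasts 1/12 s, in which the tool goes at most 41.7 mm and 7.16 degrees, less where a joint would pass 70% of its speed; a pose out of reach is approached as far as the arm can. A call is refused whole if a number of a shift passes 41.7 or a number of a turn 7.16, either way. A call with a gripper value outside its range is refused whole. The fingers move at their own pace and stop on an object; "grip_force" is the grip in N (left out, the last holds). Time passes only in rows, so rows that do not move let the fingers close, or fill a call up. It gives the time, the measured TCP pose, the force and the opening at its end, in the units of the state.
- monitor.observe(): the state, without advancing time (a new reading comes with each control period).
- grab_frame(name): name is "scene" or "top"; returns a dict with "frame" (420x560x3 uint8, red, green, blue), "vertical_fov" (degrees; the focal length in pixels is half the picture's height over the tangent of half this angle, whatever the lens; pixels are square), "cx", "cy" (the principal point, pixels), "k1" (the pictures are not rectified: a ray, as slopes to the right and down, at radius r is drawn at 1 + k1 r^2 times it, then the intrinsics apply), "xyz" and "orientation" of the camera in the world. Camera axes: x right, y down, z forward; pixel columns grow to the right and rows downward; lengths in m; the calibration is good to about 2 mm. A picture is of the moment at which its call begins. There is no depth.
- workorder.job_done(): hands the job in, once; it reports no verdict.
The state is a dict: "clock": time; "qpos": joint angles; "qd": joint speeds; "joint_efforts": joint torques, N m; "position": TCP position; "tool_rot": TCP orientation; "force": force on the tool from outside, world axes, zero at the start; "moment": the same for the moment, N m; "grip_width": finger opening in m.
Only numpy, scipy, OpenCV 4.12 (cv2) and the standard library are available. Lean on these libraries where they do the work, as an engineer would, in place of code of your own. Each camera call takes 0.05 s, during which the arm holds its last target. There are 200 camera calls.

## Task

The saw's raised catch tray holds two finished wooden blocks. Slide its end gate fully open by the black tab, sweep both blocks along the tray and off its lip into the tote below without lifting them, so that both lie in the tote clear of the tray, then slide the gate fully shut again. Do not shift the sanding block, the round tin or the flat tin standing round the tray.

Things in the scene. Friction and masses are not known exactly. Their poses are not given: they have to be found in the camera images.
- catch_tray: Fixed grey sheet-metal tray on four legs (all sizes in mm): 127 wide (its x), 303 long (its y). Origin on the bench under the lane; z up. The lane, open on top, runs along y from the closed end (inner face y = -125) to the gate (y = 147). On the +x side an inlet plate slopes up to 200 above the bench at x = 60 to 130, y = -113 to -11, and the gate's rail sticks out to x = 206.
- lane_floor (a point): Point on the lane's floor above the tray's origin, midway between the side walls. The floor is 115 above the bench; the lane is 118 wide (tray x from -59 to 59); its side and end walls rise to 158.5 above the bench.
- lip_end (a point): Middle of the lip's edge: beyond the gate the lane's floor goes on, level, as a lip that ends here, at the tray's y = 175, 115 above the bench, with cheeks 25 high at its sides. Swept parts drop off here.
- gate (a joint): Sliding aluminium end gate, an upright plate 122 wide, 4 thick, top edge 162 above the bench. 0 = fully shut (across the lane), grows along the tray's +x; 0.125 m = fully open, against its stop (wholly beside the lane). About 2 N of friction, no spring: it stays where it is left. May start a little ajar.
- gate_tab (a point): Centre of the black upright tab on top of the gate by which it is pushed (or pinched): 14 thick along the tray's x, 34 along y, from 160 to 206 above the bench (this point is at 183). At the tray's x = -45, y = 147 with the gate shut; x = +80 with it open.
- tote: Fixed grey open box standing just beyond and below the tray's lip, whose edge is about over the inner face of its near wall. Outside 198 (x) x 180 (y) (212 over the rim flanges along x), 95 high, walls and floor 4. Origin under its centre, axes nearly along the tray's.
- tote_floor (a point): Centre of the tote's inner floor, 4 above the bench.
- block_a_centre (a point): Centre of the dark wooden block nearer the gate: 64 (its x) x 93 (its y) x 45 high, 0.1 to 0.2 kg, lying in the lane with its 93 side across the lane, give or take 0.2 rad. The two blocks look the same.
- block_b_centre (a point): Centre of the same kind of block, farther from the gate; behind it, at the closed end, at least 60 of the lane's floor is free.
- sanding_block_centre (a point): Centre of a loose wooden sanding block, 72 x 111 x 29, on the bench on the +x side of the tray; to be left alone.
- wax_tin_centre (a point): Centre of a loose round pale tin, 75 across and 29 high, on the bench on the -x side of the tray; to be left alone.
- flat_tin_centre (a point): Centre of a loose dark flat tin, 58 x 88 x 30, on the bench on the -x side of the tray; to be left alone.
Not all that is in view belongs to the job. What is shaped like the part that bears block_b_centre but green or purple is not meant.

How it is judged:
By the outcome, as a careful person would: the job done as asked, in the order asked, and still so for the second after the job is handed in, with the robot touching nothing.
It also fails if it takes over 51 s, if anything falls off the work surface, if the arm or the gripper's body presses on something with over 40 N, if the wrist force passes 120 N, or if a joint passes its speed limit or range.

## Working session

There is one attempt and no reset: what is moved stays moved. The work goes in short steps, Python scripts to look and compute and a tool call to move; the robot and the scene stay as the last step left them, time stands still between calls to the robot, and variables do not carry over. Pictures are saved under pics/ and viewed, about 8 in all and at most 12, crops included, and the job is handed in when it is done.

Besides the shell and the picture viewer there is one more tool, called after "Emit:" by a JSON object that holds its "name" and its "arguments". drive_tool: Moves the arm, as the interface text tells. Its arguments: {"type":"object","properties":{"steps":{"type":"array"},"grip_force":{"type":"number"}},"required":["steps"]}

```bash
mkdir -p pics; cat > h.py <<'E'
import numpy as np, cv2
from scipy.spatial.transform import Rotation as R
def cam(g):
    f=210/np.tan(np.radians(g['vertical_fov'])/2)
    o=np.array(g['orientation'],float)
    M=R.from_euler('xyz',o).as_matrix() if o.shape==(3,) else (o if o.shape==(3,3) else None)
    return f,M,np.array(g['xyz'])
def ray(g,u,v):
    f,M,c=cam(g); d=np.array([(u-g['cx'])/f,(v-g['cy'])/f]); s=d.copy()
    for _ in range(20): s=d/(1+g['k1']*(s@s))
    return c,M@np.array([s[0],s[1],1])
def at(g,u,v,z):
    c,d=ray(g,u,v); return c+d*(z-c[2])/d[2]
def px(g,P):
    f,M,c=cam(g); q=M.T@(np.array(P)-c); s=q[:2]/q[2]; s=s*(1+g['k1']*(s@s))
    return s*f+[g['cx'],g['cy']]
E
python3 - <<'E'
from workcell import monitor, grab_frame
import cv2,pickle
s=monitor.observe(); print(s)
for n in("scene","top"):
    g=grab_frame(n); pickle.dump(g,open(n+'.pkl','wb'))
    print(n,{k:v for k,v in g.items() if k!='frame'})
    cv2.imwrite(f'pics/{n}0.png',cv2.resize(g['frame'][:,:,::-1],(800,600),interpolation=cv2.INTER_CUBIC))
E
```

```text
{'clock': 0.0, 'qpos': array([ 1.13979857,  0.52200245, -0.03636315,  1.59998414,  0.02121908,
        1.02109408, -0.11282294]), 'qd': array([ 0.00162324, -0.00016816, -0.00158437,  0.00076547,  0.00034399,
        0.00122106, -0.00056458]), 'joint_efforts': array([-1.74956665e-03, -9.27082586e+01,  1.97898656e+00, -3.69918716e+01,
        1.77657057e-02,  8.09318240e-03, -2.17002739e-04]), 'position': array([ 0.22049782, -0.58444879,  0.21674109]), 'tool_rot': array([-1.57087283e+00,  1.09967950e-03, -1.20999098e+00]), 'force': array([ 0.34555911, -0.14354844,  0.50186529]), 'moment': array([ 0.00706504, -0.01036066, -0.02302016]), 'grip_width': 0.08559611899019694}
scene {'vertical_fov': 44.740816600758365, 'cx': 280.81207292665744, 'cy': 202.8942496630843, 'k1': -0.005771424569965378, 'xyz': array([0.19722081, 0.31593506, 0.90855592]), 'orientation': array([-2.403069  ,  0.01318529, -2.63940583])}
top {'vertical_fov': 53.44254541264761, 'cx': 283.9675843542289, 'cy': 211.0252690709125, 'k1': -0.07721260515516028, 'xyz': array([ 0.36841528, -0.30501979,  0.96705706]), 'orientation': array([-2.91462519, -0.00356529, -1.46054161])}
```

View pics/scene0.png

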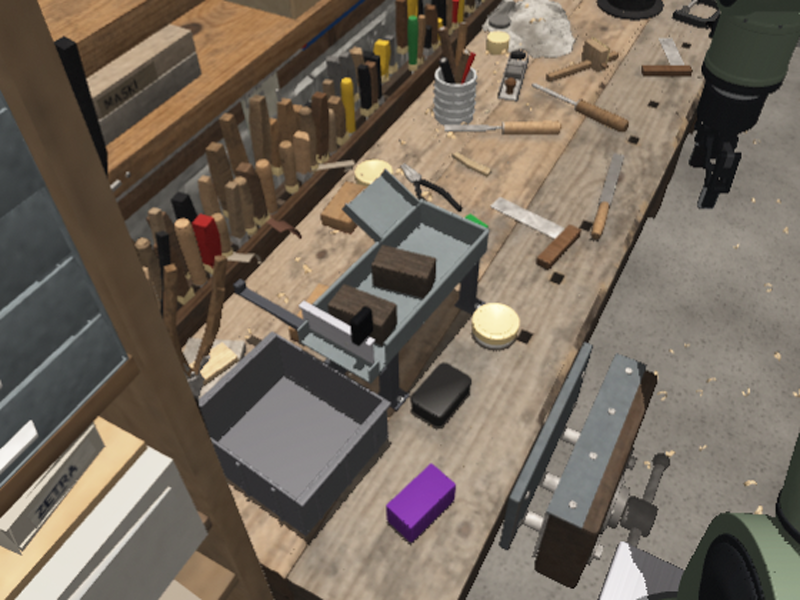

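View pics/top0.png

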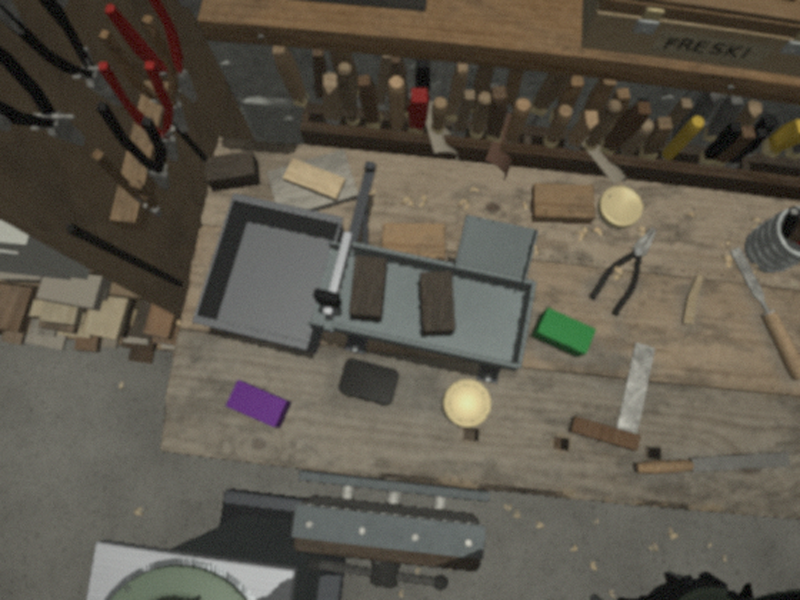

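The top view shows the tray's lane running left to right, with the gate and black tab at (326,298). Block a is at (369,288) and block b at (437,302), both in 800x600 pixels. The green block (565,332) and purple block (258,404) are outside the lane, so they are decoys. The two dark brown blocks in the lane are the ones meant.

```bash
python3 - <<'E'
import pickle,cv2
g=pickle.load(open('top.pkl','rb'))
c=g['frame'][125:290,130:390,::-1]
cv2.imwrite('pics/crop1.png',cv2.resize(c,None,fx=3,fy=3,interpolation=cv2.INTER_CUBIC))
E
```

```text
(no output)
```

View pics/crop1.png

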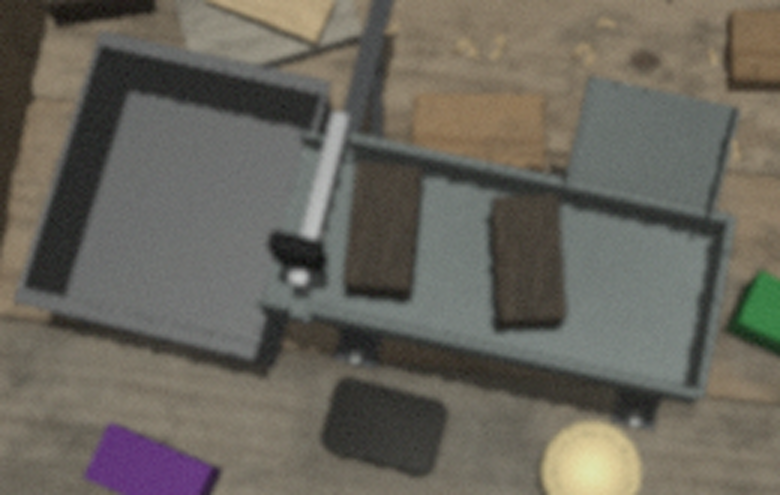

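The crop shows the tray's closed-end wall-top corners at (732,216) and (702,396), and the far wall's gate end at (350,135). The near wall runs to about (318,318). The tab is at (297,247), with block a's top at (385,225) and block b's at (525,260).

```bash
cat >> h.py <<'E'
def tray(g=None):
    import json; t=json.load(open('tray.json')); return np.array(t[:2]),t[2]
def w(x,y):  # tray mm -> world
    o,a=tray(); c,s=np.cos(a),np.sin(a); return o+np.array([c*x-s*y,s*x+c*y])/1000
def t(P):
    o,a=tray(); c,s=np.cos(a),np.sin(a); d=(np.array(P)[:2]-o)*1000; return np.array([c*d[0]+s*d[1],-s*d[0]+c*d[1]])
E
python3 - <<'E'
from h import *; import pickle,json
g=pickle.load(open('top.pkl','rb')); s=pickle.load(open('scene.pkl','rb'))
q=lambda x,y,z:at(g,130+(x+.5)/3-.5,125+(y+.5)/3-.5,z)
A=q(732,216,.1585);B=q(702,396,.1585);C=q(350,135,.1585);D=q(318,318,.1585)
print(A,B,C,D,np.linalg.norm(A-B))
# scene: closed end top corners from 800x600 view
sc=lambda x,y,z:at(s,x*.7,y*.7,z)
print('scene near-closed corner',sc(488,236,.1585),sc(388,190,.1585))
dirs=[np.arctan2(*(p-r)[1::-1])for p,r in((C,A),(D,B))]
perp=np.arctan2(*(A-B)[1::-1])
print(np.degrees(dirs),np.degrees(perp))
yaw=np.mean(dirs)-np.pi/2
mid=(A+B)/2; yd=np.array([np.cos(yaw+np.pi/2),np.sin(yaw+np.pi/2)])
o=mid[:2]+yd*.128
json.dump([o[0],o[1],yaw],open('tray.json','w')); print(o,np.degrees(yaw))
print('tab',t(q(297,247,.206)),'C',t(C),'D',t(D))
def blob(g,name,sc=1):
    h=cv2.cvtColor(g['frame'],cv2.COLOR_RGB2HSV); return h
for n,(x,y) in {'a':(385,225),'b':(525,258)}.items(): P=q(x,y,.16); print(n,t(P),P)
for n,(x,y,z) in {'toteFL':(103,42,.095),'toteNL':(20,300,.095),'toteNR':(256,362,.095),'toteFR':(325,95,.095)}.items():print(n,t(q(x,y,z)))
print('rail end',t(at(g,370*.7,165*.7,.15)))
for n,p in {'closed':w(0,-125),'a':w(0,0),'lip':w(0,175),'open':w(80,147)}.items(): print(n,p,np.hypot(*p))
E
```

```text
[ 0.60386657 -0.46364385  0.1585    ] [ 0.48081854 -0.45174227  0.1585    ] [ 0.63181891 -0.20158752  0.1585    ] [ 0.5043291  -0.19716654  0.1585    ] 0.12362226635585458
scene near-closed corner [ 0.47270398 -0.43379467  0.1585    ] [ 0.65646054 -0.45630388  0.1585    ]
[83.91154475 84.72359038] -5.524639841402512
[ 0.55501643 -0.33032206] -5.682432433389914
tab [-29.79006471 143.78725937] C [ 63.6784627  135.70650139] D [-63.62259484 127.48240359]
a [ 6.68141451 98.23385683] [ 0.5713916  -0.23323248  0.16      ]
b [4.02270643 2.57158005] [ 0.55927399 -0.32816142  0.16      ]
toteFL [116.72326283 344.70949996]
toteNL [-86.14159598 349.4038693 ]
toteNR [-93.57664143 172.39025678]
toteFR [109.90232305 171.06052208]
rail end [190.31588497 138.58949363]
closed [ 0.5426396 -0.4547078] 0.7079667495761861
a [ 0.55501643 -0.33032206] 0.6458760689050514
lip [ 0.57234399 -0.15618201] 0.5932709881786943
open [ 0.64917846 -0.19196559] 0.6769663656596531
```

```bash
cat > ov.py <<'E'
from h import *
def ov(g,fn,box,f=3,gx=None):
    x0,x1,y0,y1=box
    im=cv2.resize(g['frame'][y0:y1,x0:x1,::-1],None,fx=f,fy=f,interpolation=cv2.INTER_CUBIC)
    P=lambda x,y,z:tuple(int(v) for v in (px(g,[*w(x,y),z/1000])-[x0-.5,y0-.5])*f-.5)
    L=lambda c,*pts:[cv2.line(im,P(*a),P(*b),c,1,cv2.LINE_AA) for a,b in zip(pts,pts[1:])]
    L((0,0,255),(-63.5,147,158.5),(-63.5,-128,158.5),(63.5,-128,158.5),(63.5,147,158.5))
    L((0,255,255),(-59,175,115),(59,175,115),(59,-125,115),(-59,-125,115),(-59,175,115))
    L((255,255,0),(206,147,150),(-63,147,150))
    if gx is not None: L((0,255,0),(gx-7,130,206),(gx+7,130,206),(gx+7,164,206),(gx-7,164,206),(gx-7,130,206)); L((0,255,0),(gx,147,206),(gx,147,160))
    cv2.imwrite(fn,im)
E
python3 - <<'E'
from ov import *; import pickle
g=pickle.load(open('top.pkl','rb')); s=pickle.load(open('scene.pkl','rb'))
ov(g,'pics/o1.png',(190,390,120,290),2,-30); ov(s,'pics/o2.png',(150,350,110,280),2,-30)
cv2.imwrite('pics/o3.png',np.hstack([cv2.imread('pics/o1.png'),cv2.imread('pics/o2.png')]))
E
```

```text
(no output)
```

View pics/o3.png

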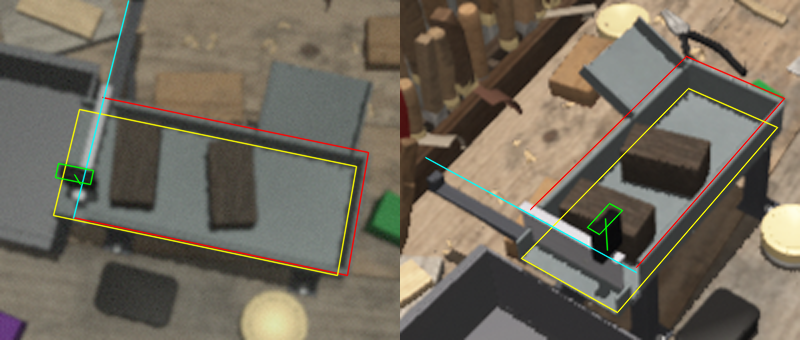

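The overlays agree in both views: red marks the wall tops and green the tab at x≈-30. The gate is therefore about 15 mm ajar. Next I'll work out the move numbers and go.

```bash
python3 - <<'E'
from h import *
p=np.array([.2205,-.5844])
for n,a in {'tab':(-30,146),'opn':(80,146),'b_behind':(2,-82),'sweepend':(2,195)}.items(): print(n,w(*a),(w(*a)-p)*1000)
E
```

```text
tab [ 0.53961999 -0.18206906] [319.11998782 402.33093592]
opn [ 0.64907945 -0.19296068] [428.57944516 391.43932451]
b_behind [ 0.5488874  -0.41211714] [328.38739902 172.28286466]
sweepend [ 0.57631446 -0.13647832] [355.81445686 447.92167996]
```

Emit:
{"name": "drive_tool", "arguments": {"steps": [60,5,15,20,7,60,15,30,20,7,60,25,30,15,7,60,25,30,0,7,60,25,30,0,7], "grip_force": 20}}

```text
clock: 0.52
position: [0.3163, -0.4486, 0.2731]
tool_rot: [-1.571, -0.001, -0.594]
force: [0.9, -0.1, -0.2]
grip_width: 0.0599
```

Emit:
{"name": "drive_tool", "arguments": {"steps": [60,22,27,0,3,60,22,27,0,3,60,22,27,0,3,60,22,27,0,3,60,22,27,0,3]}}

```text
clock: 0.93
position: [0.4262, -0.3134, 0.2722]
tool_rot: [-1.571, 0.0, -0.335]
force: [0.8, -1.2, -0.3]
grip_width: 0.0601
```

Emit:
{"name": "drive_tool", "arguments": {"steps": [60,22,27,0,3,60,22,27,0,3,60,22,27,0,3,60,22,27,0,3,60,12,12,0,1]}}

```text
clock: 1.35
position: [0.5275, -0.1907, 0.2721]
tool_rot: [-1.569, -0.0, -0.103]
force: [-0.6, 0.6, 0.1]
grip_width: 0.06
```

```bash
python3 - <<'E'
from ov import *; from workcell import monitor,grab_frame
s=monitor.observe(); p=s['position']; print(p,s['tool_rot'],s['clock'],'tray',t(p))
g=grab_frame('scene'); 
ov(g,'pics/s1.png',(150,350,110,280),4,-30)
E
```

```text
[ 0.52748839 -0.19072054  0.27212072] [-1.56925837e+00 -2.92062013e-04 -1.03446270e-01] 1.35 tray [-41.21535726 136.18982789]
```

View pics/s1.png

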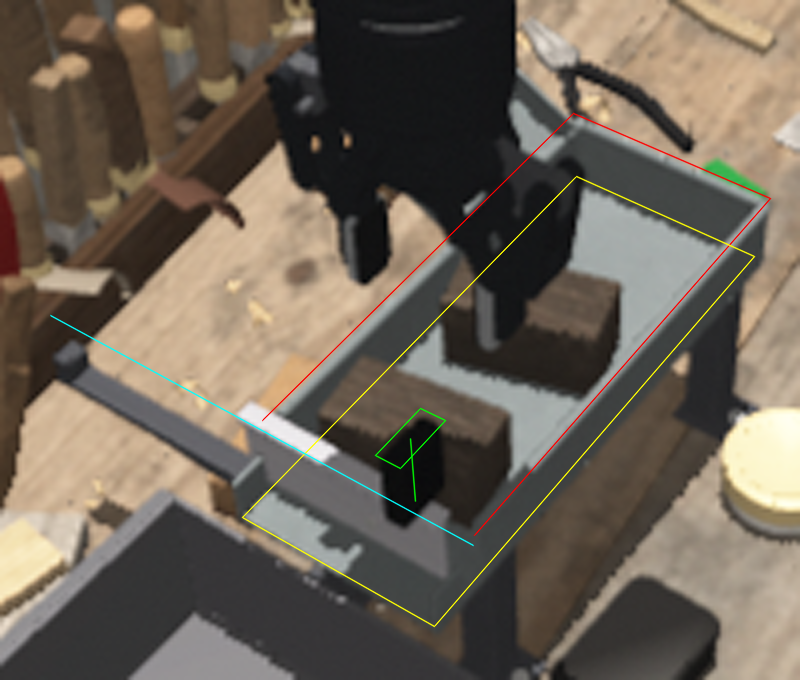

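The picture shows the tab where predicted (black, about (412,470) in the crop), with the open jaws hanging behind it. I'll move over it, descend and close loosely round it.

Emit:
{"name": "drive_tool", "arguments": {"steps": [60,12,9,0,0,60,0,0,-29,0,60,0,0,-29,0,60,0,0,-29,0,60,0,0,0,0]}}

```text
clock: 1.82
position: [0.5352, -0.1856, 0.1805]
tool_rot: [-1.57, 0.007, -0.111]
force: [-0.5, 0.4, -0.7]
grip_width: 0.06
```

Emit:
{"name": "drive_tool", "arguments": {"steps": [28,0,0,0,0,28,0,0,0,0,28,0,0,0,0,28,10,-1,0,0,28,10,-1,0,0]}}

```text
clock: 2.23
position: [0.5579, -0.1885, 0.187]
tool_rot: [-1.572, -0.001, -0.111]
force: [-1.9, -0.0, 2.3]
grip_width: 0.0283
```

```bash
python3 - <<'E'
from ov import *; from workcell import monitor,grab_frame
s=monitor.observe(); p=s['position']; print(p,s['tool_rot'],s['clock'],'tray',t(p),s['force'],s['grip_width'])
g=grab_frame('scene'); 
ov(g,'pics/s2.png',(150,350,140,280),3,None)
E
```

```text
[ 0.55791437 -0.18851345  0.18701516] [-1.57182050e+00 -1.44081992e-03 -1.11319201e-01] 2.2333 tray [-11.15743004 141.39868883] [-1.92388319 -0.01407674  2.32843811] 0.02832149667611821
```

View pics/s2.png

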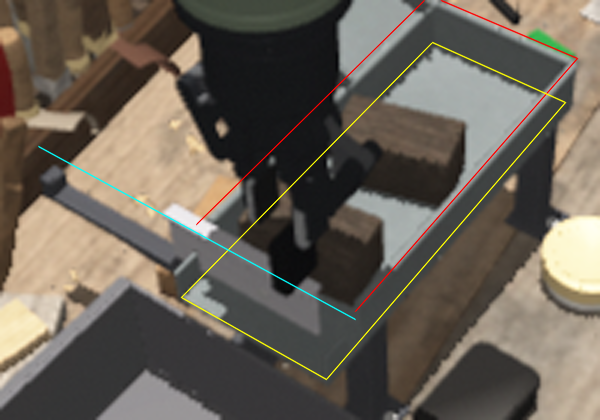

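The tab sits between the fingers and the gate has started to move, with a force of about 2 N in -x. I'll continue to the stop.

Emit:
{"name": "drive_tool", "arguments": {"steps": [28,16,-1.6,0,0,28,16,-1.6,0,0,28,16,-1.6,0,0,28,16,-1.6,0,0,28,16,-1.6,0,0]}}

```text
clock: 2.7
position: [0.638, -0.1966, 0.1866]
tool_rot: [-1.572, -0.001, -0.111]
force: [-3.0, -1.5, 1.4]
grip_width: 0.0279
```

Emit:
{"name": "drive_tool", "arguments": {"steps": [28,4,-0.4,0,0,28,4,-0.4,0,0,28,4,-0.4,0,0,28,3,-0.3,0,0,28,2,-0.2,0,0]}}

```text
clock: 3.12
position: [0.6545, -0.1976, 0.1856]
tool_rot: [-1.571, -0.0, -0.111]
force: [-1.8, 0.4, 1.1]
grip_width: 0.0279
```

Emit:
{"name": "drive_tool", "arguments": {"steps": [28,2,-0.2,0,0,28,2,-0.2,0,0,28,1,-0.1,0,0,28,1,-0.1,0,0,28,0,0,0,0]}}

```text
clock: 3.53
position: [0.6565, -0.1979, 0.1853]
tool_rot: [-1.571, 0.009, -0.111]
force: [-34.1, 5.1, 21.1]
grip_width: 0.0277
```

The stop is reached: force rose to 34 N at a tab x of about 81. I'll back off, lift, and go over to the closed end.

Emit:
{"name": "drive_tool", "arguments": {"steps": [28,-6,0.6,0,0,28,-6,0.6,0,0,28,0,0,20,0,45,0,0,35,0,50,0,0,35,0]}}

```text
clock: 3.95
position: [0.6479, -0.1969, 0.2758]
tool_rot: [-1.57, 0.001, -0.11]
force: [0.8, 0.2, 0.1]
grip_width: 0.0495
```

```bash
python3 - <<'E'
from ov import *; from workcell import monitor,grab_frame
s=monitor.observe(); p=s['position']; print(p,s['tool_rot'],s['clock'],'tray',t(p),s['force'],s['grip_width'])
print((w(2,-84)-p[:2])*1000)
g=grab_frame('top'); 
ov(g,'pics/s3.png',(130,390,110,290),3,80)
E
```

```text
[ 0.64793132 -0.19687684  0.27579305] [-1.57035958e+00  1.16821317e-03 -1.10337591e-01] 3.95 tray [ 79.24527122 141.98939353] [0.77432045 0.24676143 0.12910169] 0.04953422415288617
[ -99.24194661 -217.23046275]
```

View pics/s3.png

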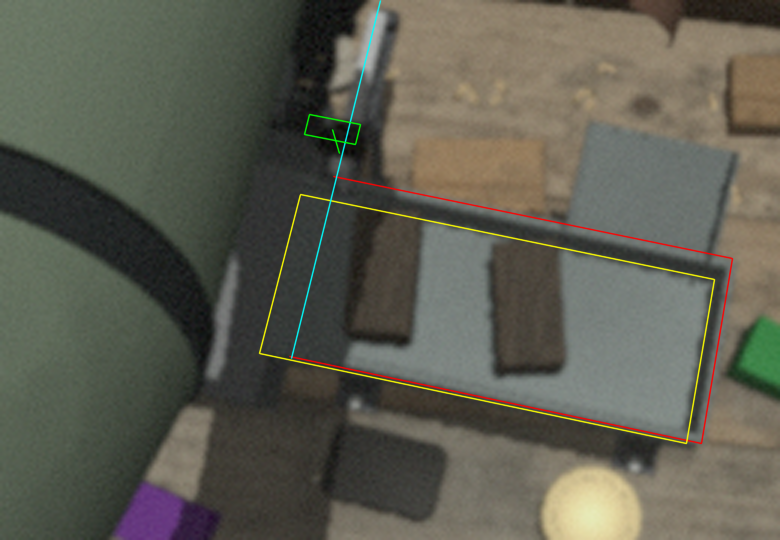

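Gate is open and the lane is clear, with blocks at (385,280) and (527,305) in the crop. Moving over the free floor at the closed end.

Emit:
{"name": "drive_tool", "arguments": {"steps": [50,-16.5,-36,0,0,50,-16.5,-36,0,0,50,-16.5,-36,0,0,50,-16.5,-36,0,0,50,-16.5,-36,0,0]}}

```text
clock: 4.42
position: [0.565, -0.3787, 0.2755]
tool_rot: [-1.571, -0.001, -0.11]
force: [0.5, -0.1, 0.7]
grip_width: 0.0501
```

Emit:
{"name": "drive_tool", "arguments": {"steps": [50,-16.5,-37,0,0,50,0,0,0,0,50,0,0,-25,0,50,0,0,-25,0,50,0,0,-25,0]}}

```text
clock: 4.83
position: [0.5496, -0.4141, 0.1996]
tool_rot: [-1.571, -0.002, -0.111]
force: [0.5, -0.4, 0.1]
grip_width: 0.0501
```

```bash
python3 - <<'E'
from ov import *; from workcell import monitor,grab_frame
s=monitor.observe(); p=s['position']; print(p,s['tool_rot'],s['clock'],'tray',t(p),s['force'],s['grip_width'])
g=grab_frame('top'); 
ov(g,'pics/s4.png',(190,390,130,280),3,80)
E
```

```text
[ 0.5496188  -0.41407032  0.19963507] [-1.57129493e+00 -1.50327564e-03 -1.10954648e-01] 4.8333 tray [  2.92120561 -83.87116928] [ 0.47456949 -0.42695335  0.06686841] 0.05008629832705618
```

View pics/s4.png

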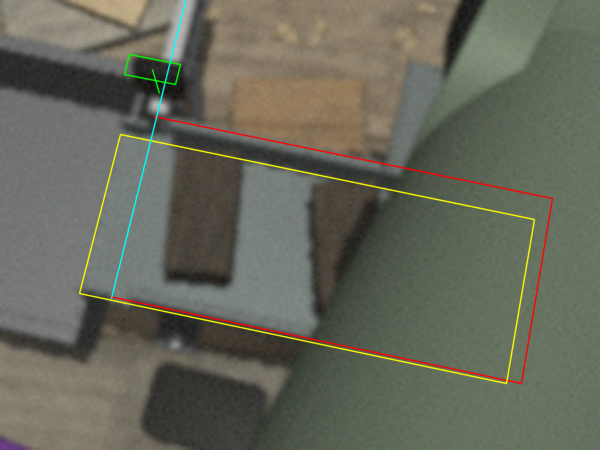

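The tab sits at the predicted open position, with both blocks undisturbed. Descending behind block b.

Emit:
{"name": "drive_tool", "arguments": {"steps": [50,0,0,-20,0,50,0,0,-17,0,50,0,0,-10,0,50,0,0,-6,0,50,0,0,-3,0]}}

```text
clock: 5.3
position: [0.5496, -0.4139, 0.1441]
tool_rot: [-1.571, 0.0, -0.11]
force: [-0.1, -0.1, 0.4]
grip_width: 0.0503
```

Emit:
{"name": "drive_tool", "arguments": {"steps": [50,1.5,15,0,0,50,1.2,12,0,0,50,1,10,0,0,50,1,10,0,0,50,1,10,0,0]}}

```text
clock: 5.72
position: [0.5556, -0.3558, 0.1448]
tool_rot: [-1.571, -0.001, -0.11]
force: [-0.1, -0.0, -0.0]
grip_width: 0.0498
```

Emit:
{"name": "drive_tool", "arguments": {"steps": [50,1.2,12,0,0,50,1.2,12,0,0,50,1.2,12,0,0,50,1.2,12,0,0,50,1.2,12,0,0]}}

```text
clock: 6.13
position: [0.5613, -0.2957, 0.1443]
tool_rot: [-1.571, -0.0, -0.11]
force: [0.6, 0.8, 0.0]
grip_width: 0.0501
```

```bash
python3 - <<'E'
from ov import *; from workcell import monitor,grab_frame
s=monitor.observe(); p=s['position']; print(p,s['tool_rot'],s['clock'],'tray',t(p),s['force'],s['grip_width'])
g=grab_frame('scene'); 
ov(g,'pics/s5.png',(130,350,110,290),3,80)
E
```

```text
[ 0.56134061 -0.29571242  0.14429752] [-1.57083159e+00 -5.93341360e-05 -1.10315671e-01] 6.1333 tray [ 2.86624315 35.06574751] [6.33362866e-01 7.96749651e-01 3.75725992e-04] 0.05011267740453611
```

View pics/s5.png

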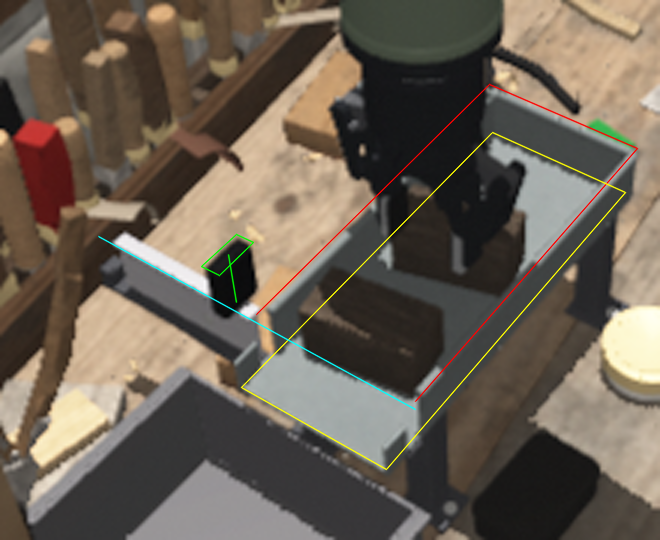

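```bash
python3 - <<'E'
from h import *; from workcell import monitor,grab_frame
g=grab_frame('scene'); s=monitor.observe(); p=s['position']; print(s['clock'])
f=lambda P:((px(g,P)-[130,110])*3).round()
for dx in(-25,25):
  q=w(*(t(p)+[dx,0])); print('pad',dx,f([*q,p[2]]),f([*q,p[2]-.014]),'tip ht above',p[2]-.014)
for y in (46,46+64,46+128): print(y,f([*w(0,y),.160]),f([*w(0,y),.115]))
for y in (-84,-73,35-90): print(y,f([*w(0,y),.13]))
cv2.imwrite('pics/s6.png',cv2.resize(np.hstack([g['frame'][110:290,130:330,::-1],grab_frame('top')['frame'][110:290,180:380,::-1]]),None,fx=2,fy=2,interpolation=cv2.INTER_CUBIC))
E
```

```text
6.2333
pad -25 [460. 278.] [460. 292.] tip ht above 0.1304114992690702
pad 25 [399. 248.] [400. 262.] tip ht above 0.1304114992690702
46 [425. 258.] [426. 302.]
110 [368. 318.] [371. 362.]
174 [306. 382.] [312. 426.]
-84 [528. 178.]
-73 [520. 187.]
-55 [506. 201.]
```

View pics/s6.png

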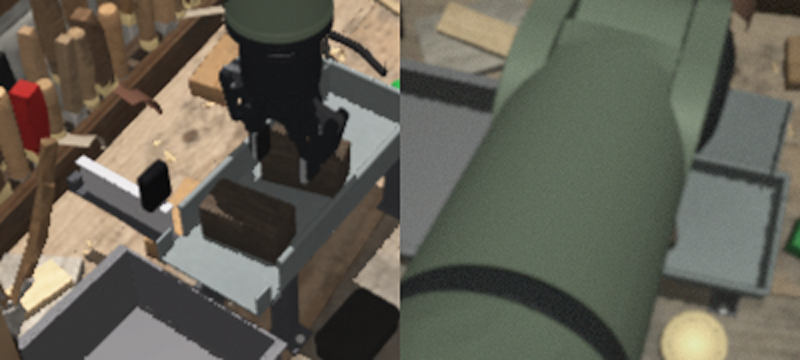

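```bash
python3 - <<'E'
from h import *; import pickle; from workcell import monitor,grab_frame
g=grab_frame('scene'); s0=pickle.load(open('scene.pkl','rb'))
def cl(im):
    r,gg,b=[im[...,i].astype(int) for i in range(3)]; v=im.max(2)
    o=np.full(v.shape,'.'); o[v<38]='#'; o[(v>=38)&(r-b>6)&(v<120)]='w'; o[(r-b>6)&(v>=120)]='L'; o[(v>=38)&(v<90)&(abs(r-b)<=6)]=':'
    return o
A=cl(s0['frame']);B=cl(g['frame'])
for y in range(168,246,2): print(y,''.join(A[y,228:308:1][::2]),' ',''.join(B[y,228:308:1][::2]))
r,gg,b=[g['frame'][...,i].astype(int) for i in range(3)]
print(g['frame'][190,240:310:6].tolist())
E
```

```text
168 LLLLLLLLLLLLLLLLL::::::::::.............   LLLLLLLLLL#########:###########:::#::::.
170 LLLLLLLLLLLLLLLLLL.:::::::..............   LLLLLLLLLLLLw#####.:::#########::###::..
172 LLLLLLLLLLLLLLLLL.::www::...............   LLLLLLLLLLLLL######:www########:####:#..
174 LLLLLLLLLLLLLLLL.::wwwwwwwL.............   LLLLLLLLLLLLLw#####wwww:#############:..
176 LLLLLLLLLLLLLLL.::wwwwwwwwwwww..........   LLLLLLLLLLLLLL::####wwww#######:#####...
178 LLLLLLLLLLLLL..:::wwwwwwwwwwwwwwwww.....   LLLLLLLLLLLLL.::###wwwww####w########...
180 LLLLLLLLLLLL..:::wwwwwwwwwwwwwwwwwwwwww.   LLLLLLLLLLLLw.::####wwwww############LL.
182 LLLLLLLLLLLL.::::wwwwwwwwwwwwwwwwwwwwww.   LLLLLLLLLLLw::::####wwwwww##########www.
184 LLLLLLLLLL..::::wwwwwwwwwwwwwwwwwwwwwww.   LLLLLLLLLLw:::::###wwwwwww#########wwww.
186 LLLLLLLLL..:::::wwwwwwwwwwwwwwwwwwwwww#.   LLLLLLLLLw:::::.###wwwwwww#########wwww.
188 LLLLLLLL..:::::::w##wwwwwwwwwwwwwwwwww#.   LLLLLLLL..::::::##wwwwwwww::######wwwww.
190 LLLLLLL..::::::::wwwwwwwwwwwwwwwwwwww##.   LLLLLLL..::::::::wwwwwwwww:.:####wwwwww.
192 LLLLLL..:::::::..####wwwwww#wwwwwwwww#:.
[... 1806 characters left out ...]
4 .........:########w###:..::::::wwwwwwwww   .........::#w##wwwwww#:..::::::wwwwwwwww
236 :........#####:..#####..::::::wwwwwwwwww   ............::##wwwww#..::::::wwwwwwwwww
238 :::......:####....###..::::::wwwwwwwwwww   ..............::w#www..::::::wwwwwwwwwww
240 .::::....:###....:w#:.::::::wwwwwwwwwwww   .................:ww:..:::::wwwwwwwwwwww
242 ...:::.....:......::.::::::wwwwwwwwwwwww   ...................:.::::::wwwwwwwwwwwww
244 .....:::.............:::::wwwwwwwwwwwwww   .....................:::::wwwwwwwwwwwwww
[[191, 166, 138], [69, 72, 71], [64, 65, 64], [65, 67, 67], [44, 38, 33], [42, 35, 31], [41, 35, 30], [93, 93, 94], [21, 21, 23], [46, 39, 34], [41, 35, 31], [168, 175, 174]]
```

Emit:
{"name": "drive_tool", "arguments": {"steps": [50,0,0,20,0,50,0,0,25,0,50,-1.5,-15,20,0,50,-2.5,-25,0,0,50,-3,-30,0,0]}}

```text
clock: 6.75
position: [0.5549, -0.3677, 0.211]
tool_rot: [-1.572, -0.002, -0.109]
force: [-0.0, 0.2, -0.6]
grip_width: 0.0497
```

```bash
python3 - <<'E'
from h import *; from workcell import monitor,grab_frame
g=grab_frame('scene'); s=monitor.observe(); p=s['position']; print(p,t(p),(w(2,-90)-p[:2])*1000)
for z in(.272,.258,.265,.28): print(z,((px(g,[*w(-41,136),z])-[150,110])*4).round(), 's1 tip mid seen 428,315')
for name,c in(('b',(2.6,)),('a',(98,))):
  for y in(c[0]-32,c[0]+32): print(name,y,[px(g,[*w(x,y),z]).round(1).tolist() for x in(-46,46) for z in(.115,.16)])
E
```

```text
[ 0.55191909 -0.37553149  0.20966523] [  1.39427862 -45.29395831] [ -3.82380818 -44.54633041]
0.272 [436. 331.] s1 tip mid seen 428,315
0.258 [438. 354.] s1 tip mid seen 428,315
0.265 [437. 343.] s1 tip mid seen 428,315
0.28 [436. 319.] s1 tip mid seen 428,315
b -29.4 [[310.3, 197.6], [310.9, 182.7], [274.7, 180.5], [274.2, 165.6]]
b 34.6 [[293.6, 216.6], [293.7, 201.8], [257.4, 198.3], [256.4, 183.5]]
a 66 [[285.0, 226.4], [284.9, 211.7], [248.6, 207.5], [247.2, 192.7]]
a 130 [[266.6, 247.4], [265.8, 232.9], [229.5, 227.1], [227.5, 212.5]]
```

Emit:
{"name": "drive_tool", "arguments": {"steps": [50,-2,-20,0,0,50,-2,-20,0,0,50,-1,-12,0,0,50,0,0,-30,0,50,0,0,-20,0]}}

```text
clock: 7.22
position: [0.5485, -0.4203, 0.1579]
tool_rot: [-1.571, -0.0, -0.113]
force: [0.1, 1.5, -1.0]
grip_width: 0.05
```

Emit:
{"name": "drive_tool", "arguments": {"steps": [50,0,0,-10,0,50,0,0,-6,0,50,0,0,-4,0,50,0,0,-3,0,50,0,0,0,0]}}

```text
clock: 7.63
position: [0.5495, -0.419, 0.1366]
tool_rot: [-1.571, -0.0, -0.11]
force: [-0.2, 0.2, 0.4]
grip_width: 0.05
```

```bash
python3 - <<'E'
from h import *; from workcell import monitor
s=monitor.observe(); p=s['position']; print(p,t(p),s['force'],s['clock'])
E
```

```text
[ 0.54947454 -0.41900953  0.1365851 ] [  3.26670597 -88.80038696] [-0.196309    0.21925358  0.4425581 ] 7.6333
```

Emit:
{"name": "drive_tool", "arguments": {"steps": [50,0,0,-3,0,50,0,0,-3,0,50,0,0,-2,0,50,0,0,-2,0,50,0,0,0,0]}}

```text
clock: 8.05
position: [0.5491, -0.4189, 0.1259]
tool_rot: [-1.571, 0.0, -0.11]
force: [-0.6, 0.1, -0.4]
grip_width: 0.0499
```

Emit:
{"name": "drive_tool", "arguments": {"steps": [50,0,0,-2,0,50,0,0,-2,0,50,0,0,-1,0,50,0,0,-1,0,50,0,0,0,0]}}

```text
clock: 8.47
position: [0.5491, -0.4189, 0.12]
tool_rot: [-1.571, 0.0, -0.11]
force: [0.2, -0.3, -0.2]
grip_width: 0.0501
```

Emit:
{"name": "drive_tool", "arguments": {"steps": [50,0,0,-2,0,50,0,0,-2,0,50,0,0,-1,0,50,0,0,-1,0,50,0,0,0,0]}}

```text
clock: 8.88
position: [0.5491, -0.4189, 0.114]
tool_rot: [-1.571, 0.0, -0.11]
force: [-1.1, -0.1, -0.3]
grip_width: 0.05
```

```bash
python3 - <<'E'
from h import *; from workcell import monitor,grab_frame
s=monitor.observe(); p=s['position']; print(p,t(p),s['force'],s['clock'],s['qpos'])
g=grab_frame('scene')
cv2.imwrite('pics/s7.png',cv2.resize(g['frame'][130:250,220:380,::-1],None,fx=5,fy=5,interpolation=cv2.INTER_CUBIC))
f=lambda P:((px(g,P)-[220,130])*5).round()
for dx in(-25,25):
  q=w(*(t(p)+[dx,0])); print(dx,f([*q,p[2]]),f([*q,p[2]+.02]),f([*q,p[2]+.06]))
E
```

```text
[ 0.54911113 -0.41893354  0.11395227] [  2.89755239 -88.76075331] [-1.05342884 -0.07802302 -0.25670714] 8.8833 [ 0.77271389  0.75338584 -0.34159331  1.48002343  0.28407375  0.95753859
  0.24192493]
-25 [477. 236.] [479. 203.] [482. 135.]
25 [382. 192.] [383. 159.] [384.  91.]
```

View pics/s7.png

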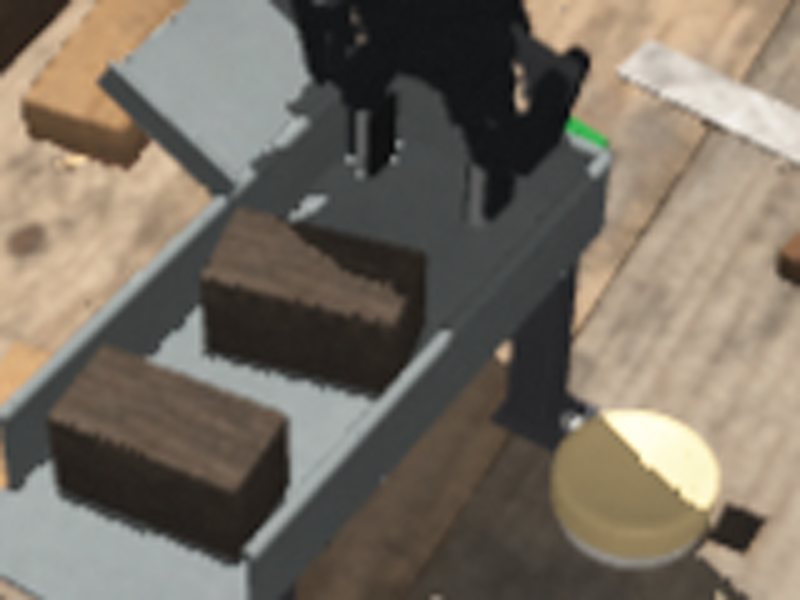

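The fingertips, at about (370,175) and (490,222) in the crop, sit higher than I assumed: roughly 10 mm above the TCP height at this opening. The first sweep therefore passed just over block b and moved neither block. At this height the tips are low in the lane behind block b, so I'll sweep again and watch the force.

Emit:
{"name": "drive_tool", "arguments": {"steps": [50,1,10,0,0,50,1,10,0,0,50,1,10,0,0,50,1,10,0,0,50,1,10,0,0]}}

```text
clock: 9.35
position: [0.5545, -0.3675, 0.1144]
tool_rot: [-1.571, -0.0, -0.11]
force: [-1.0, -0.5, 0.3]
grip_width: 0.05
```

Emit:
{"name": "drive_tool", "arguments": {"steps": [50,1,10,0,0,50,1,10,0,0,50,1,10,0,0,50,1,10,0,0,50,1,10,0,0]}}

```text
clock: 9.77
position: [0.5593, -0.3181, 0.1143]
tool_rot: [-1.571, -0.0, -0.111]
force: [0.1, -1.1, 1.9]
grip_width: 0.0497
```

```bash
cat > look.py <<'E'
from h import *; from workcell import monitor,grab_frame
def look(n='scene',x0=190,x1=310,y0=165,y1=290,sy=3,sx=2):
    s=monitor.observe(); p=s['position']; print(p.round(4),t(p).round(1),s['force'].round(1),round(s['clock'],2))
    im=grab_frame(n)['frame']; r,b=im[...,0].astype(int),im[...,2].astype(int); v=im.max(2)
    o=np.full(v.shape,'.'); o[v<30]='#'; o[(v>=24)&(r-b>5)&(v<120)]='w'; o[(r-b>6)&(v>=120)]='L'; o[(v>=30)&(v<90)&(abs(r-b)<=5)]=':'
    for y in range(y0,y1,sy): print(y,''.join(o[y,x0:x1:sx]))
E
python3 -c "from look import *; look()"
```

```text
[ 0.5593 -0.3181  0.1143] [ 3.1 12.6] [ 0.1 -1.1  1.9] 9.77
165 wwwwwwLLLLwLLLLLLLLLLLLLLLLLLLLw##w#:###############:::.....
168 wwwwLLLLLLLLLLLLLLLLLLLLLLLLLLLL####:################:::...:
171 wwwLLLLLLLLLLLLLLLLLLLLLLLLLLLLLw####################:::::::
174 wLLLLLLLLLLLLLLLLLLLLLLLLLLLLLLLLLw:####:::.:########:::##::
177 LLLLLLLLLLLLLLLLLLLLLLLLLLLLLLLLL:::#####:....#######::###:#
180 LLLLLLLLLLLLLLLLLLLLLLLLLLLLLLLw:::::::##:....:######::####.
183 LLLLLLLLLLLLLLLLLLLLLLLLLLLLLL..:wwww::##:.....:##::######:.
186 LLLLLLLLLLLLLLLLLLLLLLLLLLLL..:wwwwwwwww##::::::##########..
189 LLLLLLLLLLLLLLLLLLLLLLLLLLL..:wwwwwwwwwwwww::::::########...
192 LLLLLLLLw###LLLLLLLLLLLLL..:wwwwwwwwwwwwwwwwww::::#####:....
195 LLLLLLw#:###LLLLLLLLLLLL..::wwwwwwwwwwwwwwwwwwwww::##:::....
198 LLLLLw::####wLLLLLLLLL..::::wwwwwwwwwwwwwwwwwwwwwww##:::::::
201 ...LL########LLLLLLLL..:wwwwwwwwwwwwwwwwwwwwwwwwwww#::::::::
204 .....########LLLLLL..::wwwwwwwwwwwwwwwwwwwwwwwwwwww:::::::::
207 .....:######wLLLLL.:::wwwwwwwwwwwwwwwwwwwwwwwwwwwww:::::::::
210 .....:#####:LLLL..:::wwwwwwwwwwwwwwwwwwwwwwwwwwwwww:::::::::

[... 989 characters left out ...]
::::::::::::::::..........::..:::::wwwwwwwwwwwww##
261 ::::::::::::::::::::::::::www.....:::::::::::wwwwwwwwwww:###
264 ::::.:::::::::::::::::::::.wwwww...::w:::::::wwwwwwwwww#####
267 ::......::::::::::::::::::::..wwww:www:::::::wwwwwwwww######
270 :.........:::::::::::::::::::::.wwwwww:::::::wwwwwww:#######
273 .............::::::::::::::::::::..www::::::::wwwww:########
276 ...............:::::::::::::::::::::..:::::::::::ww:w:######
279 .................:::::::::::::::::::::..::::...wL:ww:ww:####
282 ....................::::::::::::::::::....:::.wLLw:wwwwww:##
285 ......................:::::::::::::::....ww::LLLLw##:wwwwwww
288 ........................::::::::::::....wwwwLLLLLw####:wwwww
```

Block b has now been swept up against block a. Continuing to the lip.

Emit:
{"name": "drive_tool", "arguments": {"steps": [50,1.2,12,0,0,50,1.2,12,0,0,50,1.2,12,0,0,50,1.2,12,0,0,50,1.2,12,0,0]}}

```text
clock: 10.23
position: [0.5654, -0.2576, 0.1143]
tool_rot: [-1.571, -0.0, -0.11]
force: [0.7, -1.8, 0.2]
grip_width: 0.0501
```

Emit:
{"name": "drive_tool", "arguments": {"steps": [50,1.2,12,0,0,50,1,10,0,0,50,0.8,8,0,0,50,0,0,0,0,50,0,0,0,0]}}

```text
clock: 10.65
position: [0.5683, -0.2285, 0.1142]
tool_rot: [-1.571, 0.0, -0.11]
force: [0.1, -0.1, 0.4]
grip_width: 0.05
```

```bash
python3 -c "from look import *; look('scene',140,300,190,340,3,2)"
```

```text
[ 0.5683 -0.2285  0.1142] [  3.1 102.7] [ 0.1 -0.1  0.4] 10.65
190 wwwLLwwwwwwwww.....LLLLLLLLLLLLLLLwwLLLLLL###Lw##################:..............
193 wwwwwwwwwwwwwww......LLLLLLLLLLLw#:##LLLLLw##:#:###############:::..............
196 wwwwwwwwwwwww:..........LLLLLLLw::###LLLLLL#####################:::.............
199 wwwwwwwwwwww..::..........LLLL#:#####wLLLLLL####################:::::::#........
202 wwwwwwwwLwww::::.............L########LLLLLLLw:#####::.:#########:::::::........
205 wwwwwwwwwwwwL::...............:#######LLLLLL::::#####:...########:####:#........
208 wwwwwwwwwwLLLLLL::::..........:######LLLLL..::::::###:...:#######:####:.........
211 wwwwwwwwwLLLLLLLLLw:::........:####:.LLLL.::wwww::####:..:####.:#######.........
214 wwwwwwwwLLLLLLLLLLLLL::::......:##:...LL::wwwwwwwww##:::::::##########........::
217 wwwwwwwwLLLLLLLLLLLLLLLw::::..........LLwwwwwwwwwwwww::::::::########......:.:::
220 wwwwwwwwLLLLLLLLLLLLLLLLLL::::........LLwwwwwwwwwwwwwwww::::::######:.....::::::
223 wwwwwwwLLLLLLLLLLLLLLLLLLLLLw::::.....:wwwwwwwwwwwwwwwwwwww::.:###:::::.::::::::
226 wwLwwwwLLLLLL
[... 2512 characters left out ...]
:::wwwLLLwwwwwwwwwww
316 wwwwww:::............................................:::::::::wwwLLLLLLLwwwwwwww
319 wwwwwww::::........................................::::::::::wwwLLLLLLLLLLLwwwww
322 wwwwwww:::::::....................................:::::::::wwwLLLLLLLLLLLLLLLwww
325 wwwwwwww:::::.::.................................:::::::::wwwLLLLLLLLLLLLLLLLLLw
328 wwwwwwwww:::::::::..............................:::::::::wwwLLLLLLLLLLLLLLLLLLL.
331 wwwwwwwww:::::::::::..........................:::::::::wwwwLLLLLLLLLLLLLLLLLL...
334 wwwwwwwwww::::::::::::.......................:::::::::wwwLLLLLLLLLLLLLLLLLL.....
337 wwwwwwwwwwww::::::::::::....................:::::::::wwwLLLLLLLLLLLLLLLLLL......
```

Block a has already dropped into the tote, at about (218,272). Block b lies on the lane at the gate line. I'll push b off briskly so it lands farther out.

Emit:
{"name": "drive_tool", "arguments": {"steps": [50,1.5,15,0,0,50,2.5,25,0,0,50,3,30,0,0,50,2.5,25,0,0,50,0,0,0,0]}}

```text
clock: 11.12
position: [0.5784, -0.1288, 0.1144]
tool_rot: [-1.568, -0.0, -0.106]
force: [-0.3, 1.0, 0.0]
grip_width: 0.05
```

```bash
python3 -c "from look import *; look('scene',140,280,210,330,3,2)"
```

```text
[ 0.5784 -0.1288  0.1144] [  3.4 202.9] [-0.3  1.   0. ] 11.12
210 wwwwwwwwwLLLLLLLLw::::::.::######################::...................
213 wwwwwwwwLLLLLLLLLLLL:::#:::#####################:.....................
216 wwwwwwwwLLLLLLLLLLLLLLw##:.#####################......................
219 wwwwwwwwLLLLLLLLLLLLLLLL########################......................
222 wwwwwwwwLLLLLLLLLLLLLLLLw#######################......................
225 wwwwwwwLLLLLLLLLLLLLLLLLL:##w###################:.....................
228 wLLwwwwLLLLLLLLLLLLLLLLLLL####################:::.....................
231 LLwwwwwLLLLLLLLLLLLLLLLLLLw###################::::....................
234 LLwwwwLLLLLLLLLLLLLLLLLL....LL#################::::::##:.............:
237 LwwwwLLLLLLLLLLLLwwwwLL...::..:######..#########:::::::#............::
240 LwwwwLLLLLLLLLLLLwwww...::::::::::###..:###:####::##::::...........:::
243 wLwwLLLLLLLLLLLLLLLL...:::::::::::###:L.:#####:#:####:#..........:::::
246 wwwwLLLLLLLLLLLwLL...:::::::::::::####LLL####::########..........:::::
249 wwLLLLLLLLLLLLLw....::::::::::::::###:::LLL###########....
[... 1262 characters left out ...]
www::::::::::::::::::wwLL
303 www::::::.................:wwwwwwwwwwwwwwwwwwwww::::::::::::::::::wwww
306 wwww.:::.................::::wwwwwwwwwwwwwwwwwwww:::::::::::::::::wwww
309 wwwww.....................:::::wwwwwwwwwwwwwwwww:::::::::::::::::wwwww
312 wwwww:.....................::::::wwwwwwwwwwwwww::::::::::::::::wwwwwww
315 wwwwww:::................::::::::::wwwwwwwwwww:::....::::::::::wwwwwww
318 wwwwwww::::...............::::::::::::wwwwwww::.....:::::::::wwwwwwwww
321 wwwwwww::::::...............::::::::::::wwww::.....:::::::::wwwwwwwwww
324 wwwwwwww:::::.:..............::::::::::::::::....::::::::::wwwwwwwwwww
327 wwwwwwww:::::::::.............:::::::::::::.....:::::::::wwwwwwwwwwwww
```

Both blocks are in the tote. I'll lift straight up and return to the tab.

Emit:
{"name": "drive_tool", "arguments": {"steps": [50,0,0,35,0,50,0,0,40,0,50,0,0,40,0,50,0,0,38,0,50,20,-18,0,0]}}

```text
clock: 11.58
position: [0.5988, -0.1512, 0.2758]
tool_rot: [-1.571, -0.009, -0.109]
force: [0.3, 0.1, 1.7]
grip_width: 0.0499
```

Emit:
{"name": "drive_tool", "arguments": {"steps": [50,26,-23,0,0,50,24,-22,0,0,50,0,0,0,0,50,0,0,-25,0,50,0,0,-25,0]}}

```text
clock: 12.0
position: [0.648, -0.1991, 0.2171]
tool_rot: [-1.571, -0.002, -0.113]
force: [-0.3, -0.8, -1.7]
grip_width: 0.05
```

```bash
python3 - <<'E'
from h import *; from workcell import monitor,grab_frame
s=monitor.observe(); p=s['position']; print(p,t(p),s['force'],s['clock'],s['grip_width'])
top=grab_frame('top'); g=grab_frame('scene')
for G,n in((g,'scene'),(top,'top')): print(n,'tab px exp',px(G,[*w(80,147),.183]),'tcp',px(G,p))
cv2.imwrite('pics/s8.png',cv2.resize(g['frame'][150:330,120:360,::-1],None,fx=3.3,fy=3.3,interpolation=cv2.INTER_CUBIC))
E
```

```text
[ 0.64804333 -0.19907612  0.21706702] [ 79.57449795 139.81201624] [-0.25036153 -0.79915616 -1.66590016] 12.0 0.049971623026396295
scene tab px exp [207.14348809 202.72599211] tcp [207.60866971 188.32048849]
top tab px exp [241.66501561 156.98261177] tcp [243.58241833 151.67850844]
```

View pics/s8.png

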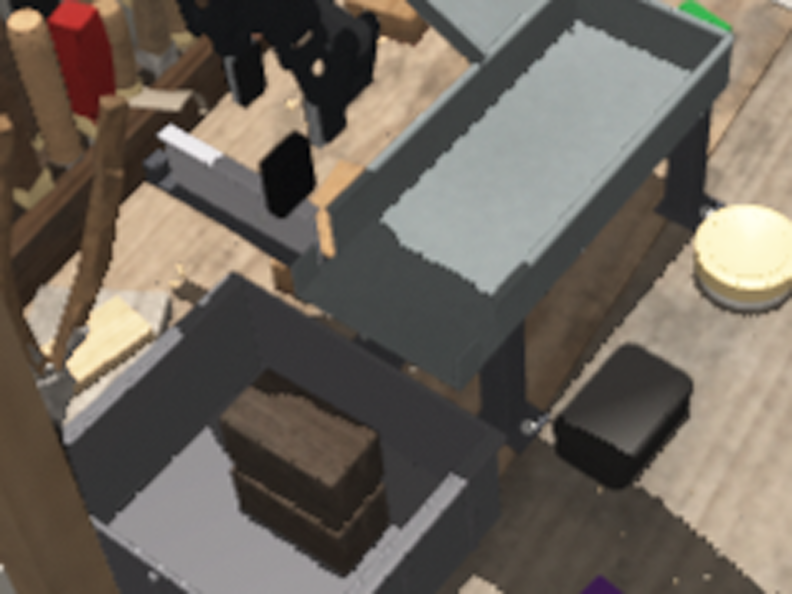

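Block b lies stacked squarely on block a in the tote, at about (305,465) in the crop and clear of the lip. The lane is empty, the tins are in place, and the jaws straddle the tab from above. Now shutting the gate.

Emit:
{"name": "drive_tool", "arguments": {"steps": [50,0.5,5,-15,0,50,0,0,-12,0,50,0,0,-10,0,50,0,0,0,0,28,0,0,0,0]}}

```text
clock: 12.52
position: [0.6481, -0.1925, 0.1803]
tool_rot: [-1.571, 0.001, -0.111]
force: [0.9, -0.5, 0.0]
grip_width: 0.0391
```

Emit:
{"name": "drive_tool", "arguments": {"steps": [28,0,0,0,0,28,0,0,0,0,28,-6,0.6,0,0,28,-8,0.8,0,0,28,-12,1.2,0,0]}}

```text
clock: 12.93
position: [0.6222, -0.1891, 0.1806]
tool_rot: [-1.571, -0.001, -0.11]
force: [2.3, 0.5, 1.1]
grip_width: 0.0281
```

Emit:
{"name": "drive_tool", "arguments": {"steps": [28,-16,1.6,0,0,28,-16,1.6,0,0,28,-16,1.6,0,0,28,-16,1.6,0,0,28,-16,1.6,0,0]}}

```text
clock: 13.35
position: [0.5412, -0.1809, 0.1807]
tool_rot: [-1.571, -0.001, -0.11]
force: [3.0, 0.9, 0.7]
grip_width: 0.0281
```

```bash
python3 - <<'E'
from h import *; from workcell import monitor
s=monitor.observe(); p=s['position']; print(p,t(p),s['force'],s['clock'],s['grip_width'])
E
```

```text
[ 0.54119768 -0.18088496  0.18066997] [-28.5473067 147.3344997] [2.97179036 0.93980697 0.68516173] 13.35 0.028126417775940157
```

Emit:
{"name": "drive_tool", "arguments": {"steps": [28,-5,0.5,0,0,28,-5,0.5,0,0,28,-4,0.4,0,0,28,-4,0.4,0,0,28,-3,0.3,0,0]}}

```text
clock: 13.77
position: [0.5213, -0.1793, 0.1803]
tool_rot: [-1.571, -0.0, -0.11]
force: [2.0, -0.8, 1.2]
grip_width: 0.028
```

Emit:
{"name": "drive_tool", "arguments": {"steps": [28,-2,0.2,0,0,28,-2,0.2,0,0,28,-1,0.1,0,0,28,-1,0.1,0,0,28,0,0,0,0]}}

```text
clock: 14.18
position: [0.5176, -0.1789, 0.1803]
tool_rot: [-1.571, -0.005, -0.11]
force: [20.2, -3.7, -12.3]
grip_width: 0.0285
```

The stop is felt at 20 N, with the tab at tray x≈-45, so the gate is shut. Backing off, lifting clear and verifying.

Emit:
{"name": "drive_tool", "arguments": {"steps": [28,5,-0.5,0,0,28,5,-0.5,0,0,28,0,0,20,0,40,0,0,35,0,50,0,0,40,0]}}

```text
clock: 14.6
position: [0.5241, -0.1793, 0.2748]
tool_rot: [-1.57, 0.004, -0.11]
force: [1.1, -0.8, 0.7]
grip_width: 0.0494
```

Emit:
{"name": "drive_tool", "arguments": {"steps": [50,-10,-25,10,0,50,-15,-30,0,0,50,-15,-30,0,0,50,-15,-30,0,0,50,0,0,0,0]}}

```text
clock: 15.02
position: [0.4666, -0.3007, 0.2848]
tool_rot: [-1.573, 0.002, -0.118]
force: [0.4, -0.2, -0.2]
grip_width: 0.05
```

```bash
python3 - <<'E'
from look import *; import pickle
g=grab_frame('scene'); s0=pickle.load(open('scene.pkl','rb'))
f=g['frame'].astype(int)
print('tab exp px shut',px(g,[*w(-45,147),.183]))
d=np.abs(f-s0['frame'].astype(int)).max(2)
for n,(a,b,c,e) in {'wax':(325,370,205,250),'flat':(285,335,250,300),'sand':(222,262,125,165)}.items(): print(n,(d[c:e,a:b]>40).mean().round(3))
look('scene',190,290,190,300,3,2)
E
```

```text
tab exp px shut [259.519354   230.74103293]
wax 0.0
flat 0.429
sand 0.0
[ 0.4683 -0.2977  0.2849] [-89.6  23.9] [ 0.5 -0.2  0.3] 15.07
190 LLLLLLLLLLLLLLLLLLLLLLLLLL..::::::::..............
193 LLLLLLLLLLLLLLLLLLLLLLLLL..:::::::................
196 LLLLLLLLLLLLLLLLLLLLLLL..:::::::..................
199 LLLLLLLLLLLLLLLLLLLLLL..:::::::...................
202 LLLLLLLLLLLLLLLLLLLL..:::::::.....................
205 LLLLLLLLLLLLLLLLLLL.::::::::......................
208 LLLLLLLLLLLLLLLLL..:::::::........................
211 LLLLLLLLLLLLLLLL.::::::::.........................
214 ...LLLLLLLLLLL..:::::::..........................:
217 .....LLLLLLLL......:::..........................::
220 L:......LLLLLL....................:#:#..........::
223 LLLw:......LLL...................:#:##:........:::
226 LLLLLw::.....L..................#::###:.......::::
229 LLLLLLLL::.:::.................#######:......:::::
232 LLLLLLLwww:::.::...............########......:::::
235 ...LLLLwww::....:::............:######:.....:::::w
238 ::::.LLLww:........::..........:#####.....::::::ww
241 :::::::.LLLw..........::..
[... 369 characters left out ...]
::::::::::::::::wwww....:::::::::::wwwww
265 :::wwwwwww::::::::::::::::::wwww:..:ww:::::::wwwww
268 ::wwwwwwwwww:::::::::::::::::..wwwwwww:::::::wwwww
271 wwwwwwwwwwwwwww:::::::::::::::::.wwwww:::::::wwwww
274 wwwwwwwwwwwwwwwwww:::::::::::::::::.ww:::::::::www
277 wwwwwwwwwwwwwwwwwwww::::::::::::::::...:::::::::w:
280 wwwwwwwwwwwwwwwwwwwwwww::::::::::::::::..::::.:ww#
283 wwwwwwwwwwwwwwwwwwwwwww:::::::::::::::....::.:www:
286 wwwwwwwwwwwwwwwwwwwwwww:::::::::::::.....ww::LLwww
289 wwwwwwwwwwwwwwwwwwwwwww...:::::::::....::wwLLLLLLw
292 wwwwwwwwwwwwwwwwwwwwwww.....::::::....:::LLLLLLLLL
295 .wwwwwwwwwwwwwwwwwwwwww.......:::....::::LLLLLLLLL
298 .wwwwwwwwwwwwwwwwwwwwwww...........::::::LLLLLLLLL
```

The tab is where a shut gate puts it. The flat tin's region differs from the start picture, so I'll check its outline before handing in, since that may be only the arm's shadow.

```bash
python3 - <<'E'
from h import *; import pickle; from workcell import monitor,grab_frame
print(monitor.observe()['clock'])
for n,(a,b,c,e) in {'scene':(280,340,245,305)}.items():
  for G in (pickle.load(open(n+'.pkl','rb')),grab_frame(n)):
    im=G['frame'][c:e,a:b]; r=im[...,0].astype(int)-im[...,2]; m=((r<8)&(im.max(2)<75)).astype(np.uint8)
    k,l,st,ce=cv2.connectedComponentsWithStats(m); i=1+st[1:,4].argmax(); print(n,st[i],ce[i])
    print('wood px median',np.median(im[:8].reshape(-1,3),axis=0))
E
```

```text
15.1167
scene [  8  10  42  44 977] [28.37256909 29.86386899]
wood px median [134. 124. 110.]
scene [   7    9   43   45 1195] [28.16485356 30.47112971]
wood px median [85. 72. 59.]
```

The flat tin's outline is unchanged within a pixel, and the difference is the arm's shadow (surrounding wood 134 → 85). Handing in.

```bash
python3 -c "
from workcell import workorder,monitor
print(workorder.job_done(), monitor.observe()['clock'])"
```

```text
the job is handed in; nothing more can be done
the job is handed in; nothing more can be done
```

The job is handed in: I opened the gate, swept both blocks off the lip into the tote, and shut the gate again. The robot's clock read about 15 s at hand-in.

- **Gate:** it started about 15 mm ajar. Each time I pushed it until I felt the stop: 34 N when opening, 20 N when closing. My last picture shows the tab within about 2 pixels of its shut position.
- **Blocks:** the first sweep passed just over block b without touching anything, because the fingertips sat higher than I had assumed. I repeated it lower, and both blocks slid off the lip. Block b came to rest on top of block a, so they are stacked, but both are inside the tote and clear of the tray.
- **Tins and sanding block:** the round tin's and the sanding block's picture regions were unchanged. The flat tin's region did differ (43% of pixels), but its outline had moved less than a pixel. I put that down to the arm's shadow.

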